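# Tilt the trilobite slab to the index for a raking-light photograph

## Robot

A 7-joint arm with a two-finger parallel gripper is mounted at the origin on the work surface. World frame = base frame: x ahead of the robot, y to its left, z up, the work surface at z = 0. Lengths are in m, angles in degrees, forces in N, time in s.
With the tool pointing down it reaches from about 0.425 to 0.875 m from the base axis. Payload 4.7 kg.
Tool frame: the origin (TCP) lies at the very end of the fingers, on their centre line; the grasp point (between the pads) lies 19 mm behind it (env.grip_point_offset is the distance from the TCP to the grasp point, in m); z points along the fingers, y is the line along which they close (so a half turn about z gives the same grasp; the last joint's range is limited). The gripper opens to 87 mm and grips with 3 to 60 N. Pads are 19 mm wide; open, the fingers measure 117 mm over their backs; the gripper's body (75 mm by 190 mm) begins 51 mm behind the grasp point.
Start: joints at [65.839, 18.392, -4.016, 83.108, 1.295, 78.541, -3.26], TCP at [0.274, -0.589, 0.223] pointing down, gripper open.
Joint ranges: [-163.93, 163.93], [-17.29, 119.83], [-79.2, 71.16], [3.27, 140.29], [-89.18, 269.18], [5.43, 117.66], [-154.24, 154.24]. Speed limits (degrees/s): [147.25, 147.25, 180, 180, 180, 180, 180].

## Interface

Orientations are given as [roll, pitch, yaw] about the fixed x, y, z axes, in that order (R = Rz(yaw) Ry(pitch) Rx(roll)).
In Python, from cell import env gives the robot as it stands.
- The arm moves only by the tool jog_arm, never from a script. Its argument "motion" is a list of rows, each an object of numbers: "x", "y", "z": the shift along the tool's x, y, z in cm; "ax", "ay", "az": the turn, a rotation vector about the tool's x, y, z in degrees. In form: [{"x": .., "y": .., "z": .., "ax": .., "ay": .., "az": ..}, ...]. A call has exactly 5 rows; each row shifts and turns the commanded pose from where the row before left it, along the tool's axes as they then stand; what a row does not reach is not made up. A row lasts 1/10 s, in which the tool goes at most 50 mm and 8.59 degrees, less where a joint would pass 70% of its speed; a pose out of reach is approached as far as the arm can. A call is refused whole if a number of a shift passes 5 or a number of a turn 8.59, either way. A call with a gripper value outside its range is refused whole. "claw" is the gripper command: -1 is shut, 1 is fully open, values between are in proportion, set as the call begins (left out, the last holds). The fingers move at their own pace and stop on an object; "squeeze" is the grip in N (left out, the last holds). Time passes only in rows, so rows that do not move let the fingers close, or fill a call up. It gives the time, the measured TCP pose, the force, the opening and the grip force at its end, in the units of the state.
- env.get_obs(): the state, without advancing time (a new reading comes with each control period).
- env.read_camera(name): name is "side" or "top"; returns the picture (400x640x3 uint8, red, green, blue); there is no depth.
- env.camera_params(name): a dict with "fx", "fy", "cx", "cy" (pixels), "k1" (the pictures are not rectified: a ray, as slopes to the right and down, at radius r is drawn at 1 + k1 r^2 times it, then the intrinsics apply), "extrinsics" (4x4, takes a point from world to camera coordinates). Camera axes: x right, y up, looking along -z (the intrinsics and any distortion apply to the point x, -y, -z); pixel columns grow to the right and rows downward; lengths in m; the calibration is good to about 2 mm. A picture is of the moment at which its call begins. camera_params takes no time and is no camera call.
- env.sign_off(): hands the job in; it is judged then, once.
The state is a dict: "time_s": time; "qpos": joint angles; "joint_velocities": joint speeds; "effort": joint torques, N m; "tool_pos": TCP position; "tool_rot": TCP orientation; "force": force on the tool from outside, world axes, zero at the start; "wrist_torque": the same for the moment, N m; "grip_width": finger opening in m; "grasp_force": force on a finger pad.
Only numpy, scipy, OpenCV 4.12 (cv2) and the standard library are available. Lean on these libraries where they do the work, as an engineer would, in place of code of your own. Each camera call takes 0.05 s, during which the arm holds its last target. There are 200 camera calls.

## Task

Tilt the trilobite slab for its raking-light photograph: with the fingertips, press down the domed pad on the spring-backed corner of the tilt plate until the dial pointer lines up with the brass index, without pushing it well past, and keep it there for about two seconds. Then let the corner spring back up to level and move the hand clear. Touch only the pad: do not grip or lift anything, keep off the slab and the pointer, and leave the index and the things lying around the stage where they are.

Things in the scene. Friction and masses are not known exactly. Their poses are not given: they have to be found in the camera images.
- stage: The fixed tilt stage: a 12 mm dark steel base, 165 mm square, turned cornerwise (corners on the stage's x and y axes). Origin: centre of its underside, on the table top (z = 0). The pivot line of the tilt plate runs along the stage's x axis, 60 mm above the table. The pressed corner lies on the +y side; a white dial plate (94 mm wide, 56 mm high, top edge 178 mm above the table, reaching from y = -27 to 67 mm) stands upright on a narrow stem at x = 116 mm.
- tilt_plate (a joint): Tilt of the 150 mm square grey metal plate, rad: 0 = level (at rest, held up by its spring), growing as the pad corner is pressed down, end stop at 0.34. The pad's top centre is 88 mm from the pivot line sideways and 34 mm above it, so 0.1 rad is about 9 mm of pad travel. The spring needs about 3 N on the pad to start moving, 10 N at 0.2 rad. It returns by itself when let go, damped.
- index (a joint): Angle at which the index is set on the dial, rad, on the same scale as the tilt of the plate: the pointer lines up with the index when both values are equal. Set between 0.08 and 0.26; friction holds it. Leave it.
- press_pad: Domed steel pad, 29 mm across, on a short stem on the spring-backed (+y) corner of the tilt plate. Origin at the foot of the stem, 88 mm from the pivot line, on the plate's top face; z axis is the plate's normal.
- pad_top (a point): Centre of the top of the domed pad: the point to press down on. 94 mm above the table at rest.
- slab: Grey sandstone slab about 88 x 86 x 14 mm with a dark trilobite in relief (top of relief 21 mm above the plate), fixed cornerwise on the middle of the tilt plate; its nearest corner is about 60 mm from the pivot line, towards the pad. Origin at its underside. Fragile: do not touch.
- pointer: Thin dark steel needle on the end of the pivot, 130 mm long, 4 to 6 mm wide, upright when the plate is level, 8 mm in front (+x of the stage) of the dial; it turns with the tilt plate and leans towards the stage's +y side as the pad is pressed. Origin on the pivot line at the stage's centre. Do not touch.
- pointer_tip (a point): Tip of the pointer needle, 130 mm from the pivot line.
- index_mark (a point): The point on the index that the pointer tip meets when they line up. The index is a brass strip 8 mm wide that turns about the pivot behind the dial, with a 6 mm tab folded forward over the dial's top edge and just above the pointer tip's path; its top is 146 mm from the pivot line. The mark's z axis points along the index away from the pivot; its y axis is the way the pointer moves as the pad is pressed.
- ammonite_a: Bystander: dark coiled ammonite fragment about 60 mm across, 20 mm high, loose. Origin at its underside.
- ammonite_b: Bystander: dark coiled ammonite fragment about 70 mm across, 22 mm high, loose. Origin at its underside.
- ammonite_c: Bystander: dark curved ammonite fragment about 55 mm across, 18 mm high, loose. Origin at its underside.
- dental_pick: Bystander: steel dental pick with a knurled grip, 170 mm long, 9 mm thick, loose, lying along its x axis.
- dish: Bystander: white ceramic sorting dish, 110 mm across, 25 mm high, loose. Origin at its underside.
- brush: Bystander: brush, 190 mm long, loose, lying along its x axis.

How it is judged:
By the outcome, as a careful person would: the job done as asked, in the order asked, and still so for the second after the job is handed in, with the robot touching nothing.
It also fails if it takes over 42 s, if anything falls off the work surface, if the arm or the gripper's body presses on something with over 40 N, if the wrist force passes 120 N, or if a joint passes its speed limit or range.

## Working session

There is one attempt and no reset: what is moved stays moved. The work goes in short steps, Python scripts to look and compute and a tool call to move; the robot and the scene stay as the last step left them, time stands still between calls to the robot, and variables do not carry over. Pictures are saved under pics/ and viewed, at most 10 in all, crops included, and the job is handed in when it is done.

Besides the shell and the picture viewer there is one more tool, called after "Request:" by a JSON object that holds its "op" and its "data". jog_arm: Moves the arm, as the interface text tells. Its arguments: {"type":"object","properties":{"motion":{"type":"array"},"claw":{"type":"number"},"squeeze":{"type":"number"}},"required":["motion"]}

```bash
mkdir -p pics
python3 - <<'E'
from cell import env
import cv2
for n in("side","top"):
    cv2.imwrite(f"pics/{n}0.png",env.read_camera(n)[:,:,::-1]); p=env.camera_params(n); print(n,p)
print(env.get_obs())
E
```

```text
side {'fx': 491.29987611224664, 'fy': 491.29987611224664, 'cx': 328.1444052950102, 'cy': 192.82747508294435, 'k1': -0.0024586900428361725, 'extrinsics': array([[ 0.98276249, -0.1847733 , -0.00605882, -0.61134388],
       [ 0.14423386,  0.74581821,  0.65034744, -0.15189625],
       [-0.11564806, -0.64001096,  0.75961273, -1.36478474],
       [ 0.        ,  0.        ,  0.        ,  1.        ]])}
top {'fx': 363.6219179480635, 'fy': 363.6219179480635, 'cx': 322.249523100693, 'cy': 196.17897372496563, 'k1': -0.023094182448129347, 'extrinsics': array([[ 0.02786477, -0.99932892,  0.02377515, -0.06154048],
       [ 0.99271845,  0.03045318,  0.11654479, -0.6151724 ],
       [-0.11719061,  0.02035454,  0.99290083, -1.31554193],
       [ 0.        ,  0.        ,  0.        ,  1.        ]])}
{'time_s': 0.1, 'qpos': array([65.83905533, 18.43549998, -4.01608494, 83.1666285 ,  1.29532281,
       78.54125688, -3.26117029]), 'joint_velocities': array([-0.04163367, -0.1124324 ,  0.06555004, -0.15975484,  0.04563436,
       -0.04556693,  0.05264534]), 'effort': array([-1.46072987e-03, -4.92575741e+01, -4.06633392e-01, -3.13399959e+01,
       -6.41336432e-02,  3.93866468e-02,  8.53620782e-05]), 'tool_pos': array([ 0.27413412, -0.5888264 ,  0.22157442]), 'tool_rot': array([-1.79901866e+02,  5.55010639e-03,  2.49699349e+01]), 'force': array([ 0.0962223 ,  0.11315859, -0.1632568 ]), 'wrist_torque': array([-0.00369779,  0.00888954, -0.03562328]), 'grasp_force': 0.0, 'grip_width': 0.08704128107779129}
```

View pics/side0.png

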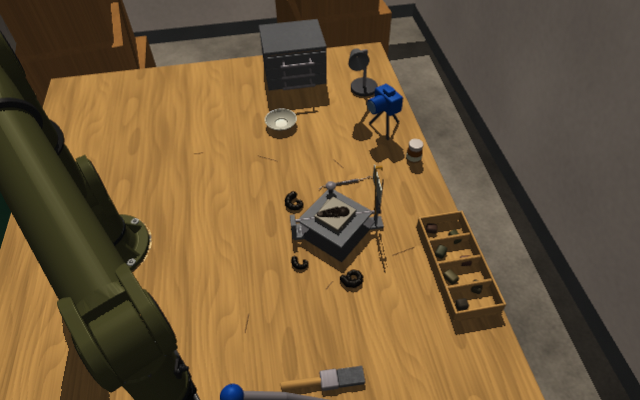

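View pics/top0.png

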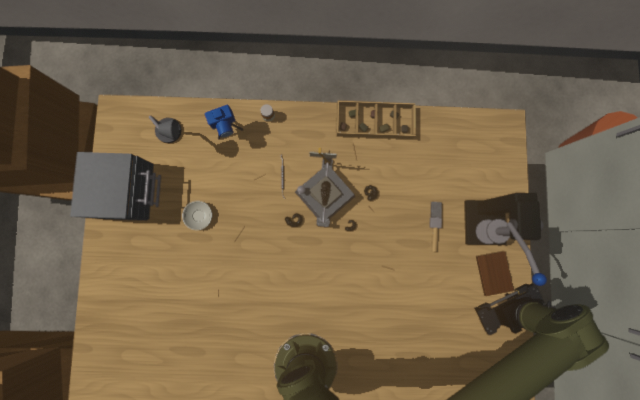

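Run:
```python
import cv2
a=cv2.imread("pics/side0.png")[155:275,280:400]; b=cv2.imread("pics/top0.png")[140:240,275:395]
cv2.imwrite("pics/c1.png",cv2.resize(a,None,fx=5,fy=5,interpolation=2));cv2.imwrite("pics/c2.png",cv2.resize(b,None,fx=6,fy=6,interpolation=2))
```

```text
(no output)
```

View pics/c1.png

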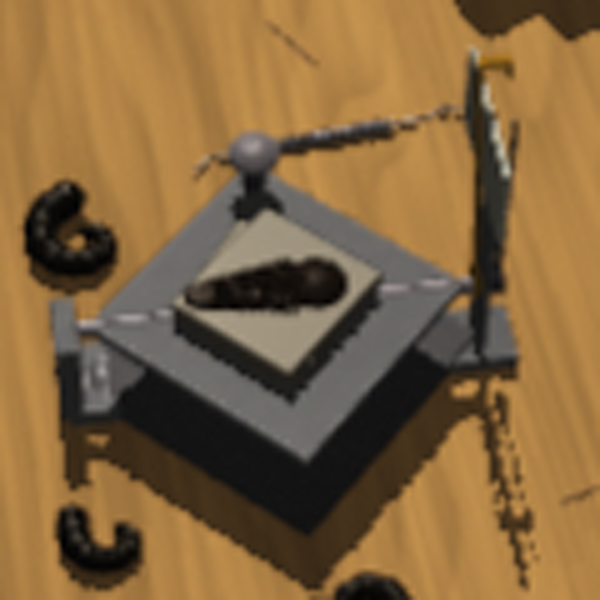

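View pics/c2.png

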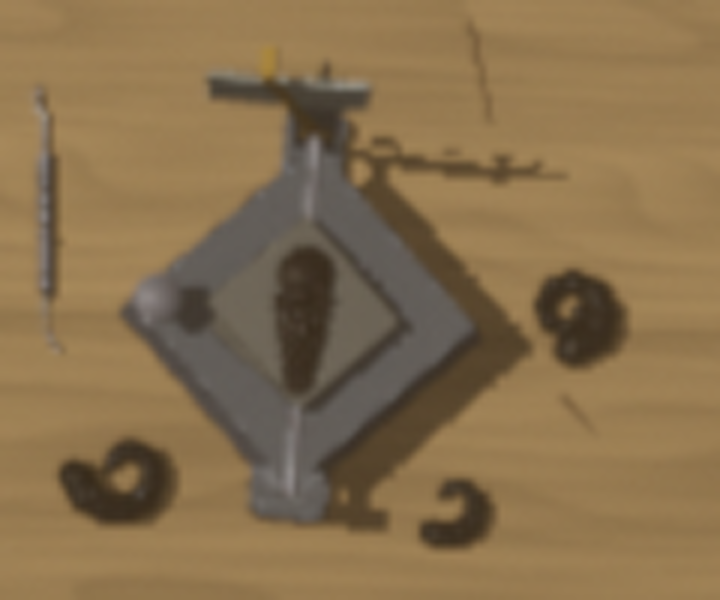

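```bash
cat > h.py <<'E'
import numpy as np
from cell import env
P={n:env.camera_params(n) for n in("side","top")}
def proj(n,p):
    c=P[n];E=c["extrinsics"];q=E[:3,:3]@np.asarray(p)+E[:3,3]
    s=np.array([q[0],-q[1]])/-q[2]; s=s*(1+c["k1"]*(s@s))
    return s*[c["fx"],c["fy"]]+[c["cx"],c["cy"]]
def W(X,p):
    c,s=np.cos(X[2]),np.sin(X[2]);p=np.asarray(p)/1000
    return np.array([X[0]+c*p[0]-s*p[1],X[1]+s*p[0]+c*p[1],p[2]])
def crop(n,u,v): return np.array([280+(u+.5)/5-.5,155+(v+.5)/5-.5]) if n=="side" else np.array([275+(u+.5)/6-.5,140+(v+.5)/6-.5])
E
python3 - <<'E'
from h import *
from scipy.optimize import least_squares
T=106
F=[("top",(154,300),(0,88,86)),("side",(254,152),(0,88,86)),
("top",(210,84),(116,67,178)),("top",(370,92),(116,-27,178)),("top",(326,66),(124,0,188)),
("top",(122,312),(0,T,'p')),("top",(478,325),(0,-T,'p')),
("side",(97,318),(-T,0,'p')),("side",(305,462),(0,-T,'p')),("side",(462,290),(T,0,'p')),("side",(516,124),(124,0,189)),("side",(473,50),(116,67,178))]
def ind(th,r,x): return (x,r*np.sin(th),60+r*np.cos(th))
G=[("top",(269,46),146,'f'),("side",(513,64),146,'f')]
def r(X):
    o=[]
    for n,uv,p in F:
        p=[X[3] if a=='p' else a for a in p]; d=X[4:6] if n=="top" else X[6:8]
        o.append(proj(n,W(X,p))+d-crop(n,*uv))
    for n,uv,R,f in G:
        d=X[4:6] if n=="top" else X[6:8]
        o.append(proj(n,W(X,ind(X[8],R,X[9])))+d-crop(n,*uv))
    return np.r_[np.array(o).ravel(),X[4:8]/.7,(X[3]-63)/5,(X[9]-124)/5]
s=least_squares(r,[.63,0,0,63,0,0,0,0,.17,124],x_scale=[.1,.1,.1,10,1,1,1,1,.1,10],loss="soft_l1")
X=s.x;print(X.round(4),s.cost);print(r(X)[:28].reshape(-1,2).round(2))
print("pad",W(X,(0,88,94)))
np.save("X.npy",X)
for n in P:
    E=P[n]["extrinsics"];print(n,-E[:3,:3].T@E[:3,3])
E
```

```text
[ 6.302000e-01 -5.330000e-02 -5.240000e-02  6.091920e+01 -3.536000e-01
  4.773000e-01  3.831000e-01  2.630000e-01  2.179000e-01  1.284014e+02] 7.706949960801188
[[ 0.34 -0.21]
 [ 0.11  0.55]
 [-0.72 -1.35]
 [ 0.36 -0.35]
 [ 0.04  0.29]
 [ 1.   -1.68]
 [-0.59  0.94]
 [-2.38  1.21]
 [-0.04 -0.22]
 [ 0.6  -1.53]
 [-0.28  0.08]
 [ 0.   -0.37]
 [ 0.34  0.47]
 [-0.09 -0.48]]
pad [0.63482391 0.03460418 0.094     ]
side [ 0.46487971 -0.87315022  1.13178918]
top [ 0.45823865 -0.01598797  1.37936095]
```

Request:
{"op": "jog_arm", "data": {"motion": [{"az":5.6},{"az":5.6},{"az":5.6},{"az":5.6},{"az":5.6}], "claw": -1, "squeeze": 5}}

```text
$.motion[0]: bad value
```

Request:
{"op": "jog_arm", "data": {"motion": [{"x":1,"y":-2},{"x":1.6,"y":-3.2},{"x":1.6,"y":-3.2},{"x":1.6,"y":-3.2},{"x":1.6,"y":-3.2}]}}

```text
$.motion[0]: bad value
```

Request:
{"op": "jog_arm", "data": {"motion": [{"x":1.6,"y":-3.2},{"x":1.6,"y":-3.2},{"x":1.6,"y":-3.2},{"x":1.6,"y":-3.2},{"x":1.6,"y":-3.2}]}}

```text
$.motion[0]: bad value
```

Request:
{"op": "jog_arm", "data": {"motion": [{"x":1.6,"y":-3.2},{"x":1.6,"y":-3.2},{"x":1.6,"y":-3.2},{"x":1.6,"y":-3.2},{"x":1.6,"y":-3.2}]}}

```text
$.motion[0]: bad value
```

All six numbers seem to be required in every row.

Request:
{"op": "jog_arm", "data": {"motion": [{"x":0,"y":0,"z":0,"ax":0,"ay":0,"az":5.6},{"x":0,"y":0,"z":0,"ax":0,"ay":0,"az":5.6},{"x":0,"y":0,"z":0,"ax":0,"ay":0,"az":5.6},{"x":0,"y":0,"z":0,"ax":0,"ay":0,"az":5.6},{"x":0,"y":0,"z":0,"ax":0,"ay":0,"az":5.6}], "claw": -1, "squeeze": 5}}

```text
time_s: 0.6
tool_pos: [0.2742, -0.5889, 0.2219]
tool_rot: [-179.9, 0.0, -3.3]
force: [0.3, -0.2, 0.4]
grip_width: 0.055
grasp_force: 0.0
```

Request:
{"op": "jog_arm", "data": {"motion": [{"x":1,"y":-2,"z":0,"ax":0,"ay":0,"az":0},{"x":1.6,"y":-3.2,"z":0,"ax":0,"ay":0,"az":0},{"x":1.6,"y":-3.2,"z":0,"ax":0,"ay":0,"az":0},{"x":1.6,"y":-3.2,"z":0,"ax":0,"ay":0,"az":0},{"x":1.6,"y":-3.2,"z":0,"ax":0,"ay":0,"az":0}]}}

```text
time_s: 1.1
tool_pos: [0.3564, -0.4438, 0.2221]
tool_rot: [-180.0, 0.0, -3.0]
force: [0.5, -0.0, 0.4]
grip_width: 0.0149
grasp_force: 0.0
```

Request:
{"op": "jog_arm", "data": {"motion": [{"x":1.6,"y":-3.2,"z":0,"ax":0,"ay":0,"az":0},{"x":1.6,"y":-3.2,"z":0,"ax":0,"ay":0,"az":0},{"x":1.6,"y":-3.2,"z":0,"ax":0,"ay":0,"az":0},{"x":1.6,"y":-3.2,"z":0,"ax":0,"ay":0,"az":0},{"x":1.6,"y":-3.2,"z":0,"ax":0,"ay":0,"az":0}]}}

```text
time_s: 1.6
tool_pos: [0.4447, -0.2883, 0.2222]
tool_rot: [-180.0, 0.0, -3.0]
force: [1.4, -0.2, 1.2]
grip_width: 0.0007
grasp_force: 0.0
```

Request:
{"op": "jog_arm", "data": {"motion": [{"x":1.6,"y":-3.2,"z":0,"ax":0,"ay":0,"az":0},{"x":1.6,"y":-3.2,"z":0,"ax":0,"ay":0,"az":0},{"x":1.6,"y":-3.2,"z":0,"ax":0,"ay":0,"az":0},{"x":1.6,"y":-3.2,"z":0,"ax":0,"ay":0,"az":0},{"x":1.6,"y":-3.2,"z":0,"ax":0,"ay":0,"az":0}]}}

```text
time_s: 2.1
tool_pos: [0.533, -0.133, 0.2222]
tool_rot: [180.0, 0.0, -3.0]
force: [0.4, 0.4, -0.6]
grip_width: 0.0008
grasp_force: 0.0
```

Request:
{"op": "jog_arm", "data": {"motion": [{"x":2,"y":-3.6,"z":0,"ax":0,"ay":0,"az":0},{"x":2,"y":-3.6,"z":0,"ax":0,"ay":0,"az":0},{"x":2,"y":-3.6,"z":0,"ax":0,"ay":0,"az":0},{"x":2,"y":-3.6,"z":0,"ax":0,"ay":0,"az":0},{"x":1,"y":-2,"z":0,"ax":0,"ay":0,"az":0}]}}

```text
time_s: 2.6
tool_pos: [0.632, 0.0291, 0.2218]
tool_rot: [-179.9, 0.0, -2.8]
force: [0.2, -0.6, -0.1]
grip_width: 0.001
grasp_force: 0.0
```

Request:
{"op": "jog_arm", "data": {"motion": [{"x":0,"y":0,"z":1.5,"ax":0,"ay":0,"az":0},{"x":0,"y":0,"z":2.5,"ax":0,"ay":0,"az":0},{"x":0,"y":0,"z":2.5,"ax":0,"ay":0,"az":0},{"x":0,"y":0,"z":1.5,"ax":0,"ay":0,"az":0},{"x":0,"y":0,"z":0,"ax":0,"ay":0,"az":0}]}}

```text
time_s: 3.1
tool_pos: [0.629, 0.0232, 0.1392]
tool_rot: [179.9, 0.3, -3.1]
force: [-0.9, -0.2, 0.4]
grip_width: 0.0005
grasp_force: 0.0
```

Run:
```python
from h import *
import cv2
o=env.get_obs();print(o["tool_pos"],o["force"])
a=env.read_camera("side")[155:275,280:400,::-1]; b=env.read_camera("top")[140:240,275:395,::-1]
a=cv2.resize(a,(450,450),interpolation=2)
b=cv2.resize(b[:75,:58],(348,450),interpolation=2)
cv2.imwrite("pics/d.png",np.hstack([a,b]))
X=np.load("X.npy");p=o["tool_pos"]
print("tcp px side,top",proj("side",p)+X[6:8],proj("top",p)+X[4:6])
```

```text
[0.62899079 0.02321726 0.13923939] [-0.87975699 -0.15830286  0.37285438]
tcp px side,top [329.1371832  176.05421328] [303.31526897 189.04639468]
```

View pics/d.png

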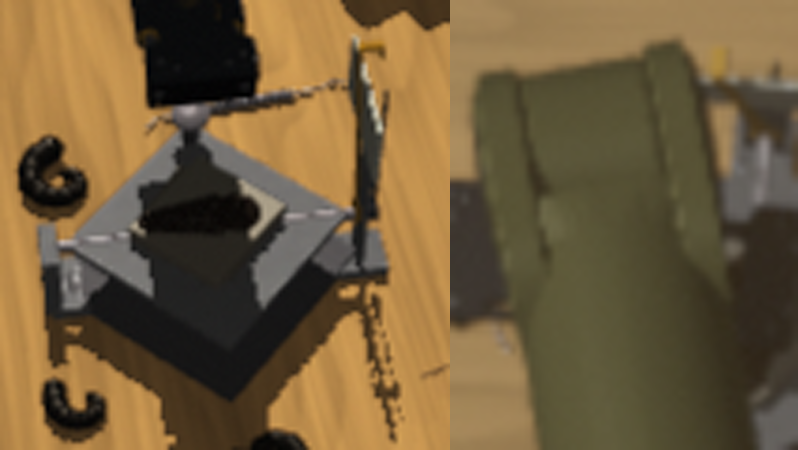

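Request:
{"op": "jog_arm", "data": {"motion": [{"x":0.3,"y":-0.8,"z":1,"ax":0,"ay":0,"az":0},{"x":0.3,"y":-0.7,"z":1,"ax":0,"ay":0,"az":0},{"x":0,"y":0,"z":0.8,"ax":0,"ay":0,"az":0},{"x":0,"y":0,"z":0.4,"ax":0,"ay":0,"az":0},{"x":0,"y":0,"z":0,"ax":0,"ay":0,"az":0}]}}

```text
time_s: 3.7
tool_pos: [0.6375, 0.0392, 0.1094]
tool_rot: [180.0, 0.1, -3.0]
force: [-0.0, 0.0, -0.5]
grip_width: 0.0008
grasp_force: 0.0
```

Request:
{"op": "jog_arm", "data": {"motion": [{"x":0,"y":0,"z":0.2,"ax":0,"ay":0,"az":0},{"x":0,"y":0,"z":0.2,"ax":0,"ay":0,"az":0},{"x":0,"y":0,"z":0.2,"ax":0,"ay":0,"az":0},{"x":0,"y":0,"z":0.2,"ax":0,"ay":0,"az":0},{"x":0,"y":0,"z":0,"ax":0,"ay":0,"az":0}]}}

```text
time_s: 4.2
tool_pos: [0.6379, 0.0392, 0.1022]
tool_rot: [180.0, 0.0, -3.0]
force: [0.1, 0.1, -0.6]
grip_width: 0.0006
grasp_force: 0.0
```

Request:
{"op": "jog_arm", "data": {"motion": [{"x":-0.2,"y":0,"z":0.2,"ax":0,"ay":0,"az":0},{"x":0,"y":0,"z":0.2,"ax":0,"ay":0,"az":0},{"x":0,"y":0,"z":0.2,"ax":0,"ay":0,"az":0},{"x":0,"y":0,"z":0.2,"ax":0,"ay":0,"az":0},{"x":0,"y":0,"z":0.2,"ax":0,"ay":0,"az":0}]}}

```text
time_s: 4.7
tool_pos: [0.6362, 0.0399, 0.0928]
tool_rot: [-180.0, -0.0, -3.0]
force: [-1.1, 1.6, 3.5]
grip_width: 0.0009
grasp_force: 1.9
```

Request:
{"op": "jog_arm", "data": {"motion": [{"x":0,"y":0,"z":0.2,"ax":0,"ay":0,"az":0},{"x":0,"y":0,"z":0.2,"ax":0,"ay":0,"az":0},{"x":0,"y":0,"z":0.2,"ax":0,"ay":0,"az":0},{"x":0,"y":0,"z":0,"ax":0,"ay":0,"az":0},{"x":0,"y":0,"z":0,"ax":0,"ay":0,"az":0}]}}

```text
time_s: 5.2
tool_pos: [0.6363, 0.0416, 0.0873]
tool_rot: [-179.9, -0.0, -3.0]
force: [-2.7, 3.5, 5.3]
grip_width: 0.0005
grasp_force: 2.9
```

Request:
{"op": "jog_arm", "data": {"motion": [{"x":-0.1,"y":-0.1,"z":0.2,"ax":0,"ay":0,"az":0},{"x":0,"y":-0.1,"z":0.2,"ax":0,"ay":0,"az":0},{"x":0,"y":-0.1,"z":0.2,"ax":0,"ay":0,"az":0},{"x":0,"y":0,"z":0.1,"ax":0,"ay":0,"az":0},{"x":0,"y":0,"z":0,"ax":0,"ay":0,"az":0}]}}

```text
time_s: 5.7
tool_pos: [0.6364, 0.0433, 0.0809]
tool_rot: [-180.0, -0.1, -3.0]
force: [-0.8, 2.0, 8.6]
grip_width: 0.0005
grasp_force: 3.8
```

```bash
cat > look.py <<'E'
import sys,cv2
from h import *
k=sys.argv[1];o=env.get_obs();print(o["tool_pos"],o["force"])
a=env.read_camera("side");b=env.read_camera("top")
np.savez(f"im{k}.npz",a=a,b=b)
X=np.load("X.npy")
z=o["tool_pos"][2]*1000
from scipy.optimize import brentq
th=brentq(lambda t:60+19.5*np.cos(t)-88*np.sin(t)+14.5-z,-.1,.34);print("theta kin",th)
a=cv2.resize(a[155:205,360:395,::-1],None,fx=11,fy=11,interpolation=2);b=cv2.resize(b[140:175,305:340,::-1],(385,550),interpolation=2) if 0 else cv2.resize(b[140:175,305:340,::-1],None,fx=11,fy=11,interpolation=2)
c=np.zeros((550,385,3),np.uint8);c[:385]=b
cv2.imwrite(f"pics/l{k}.png",np.hstack([a,c]))
for t in(th,X[8]):
  print(t,[( (proj("side",W(X,(124,130*np.sin(t),60+130*np.cos(t))))+X[6:8]-[360,155])*11).round(),((proj("top",W(X,(124,130*np.sin(t),60+130*np.cos(t))))+X[4:6]-[305,140])*11+[385,0]).round()])
E
python3 look.py 1
```

```text
[0.63635449 0.04331092 0.08086782] [-0.84316286  2.01337882  8.59453178]
theta kin 0.14736051163491745
0.14736051163491745 [array([231., 211.]), array([586., 114.])]
0.21792775487111812 [array([223., 189.]), array([557., 113.])]
```

View pics/l1.png

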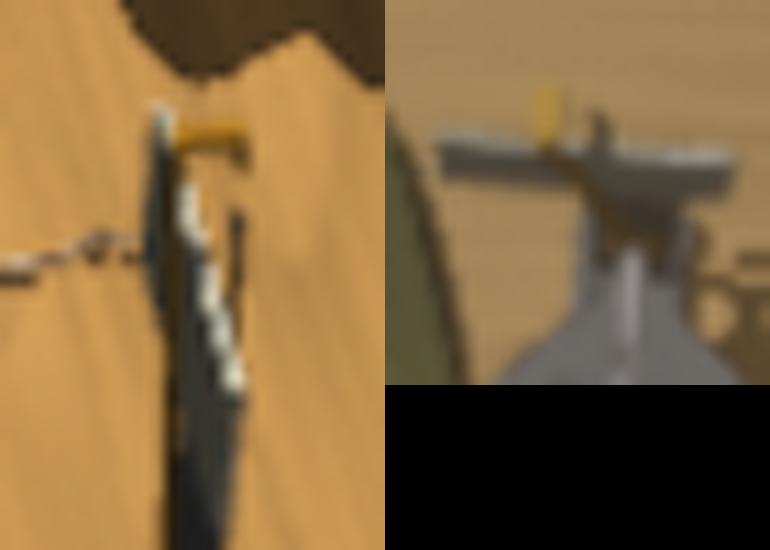

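Request:
{"op": "jog_arm", "data": {"motion": [{"x":0,"y":-0.1,"z":0.2,"ax":0,"ay":0,"az":0},{"x":0,"y":0,"z":0.2,"ax":0,"ay":0,"az":0},{"x":0,"y":0,"z":0.05,"ax":0,"ay":0,"az":0},{"x":0,"y":0,"z":0,"ax":0,"ay":0,"az":0},{"x":0,"y":0,"z":0,"ax":0,"ay":0,"az":0}]}}

```text
time_s: 6.3
tool_pos: [0.6364, 0.0442, 0.0768]
tool_rot: [-180.0, -0.2, -3.0]
force: [-1.9, 2.6, 9.4]
grip_width: 0.0006
grasp_force: 4.5
```

```bash
python3 look.py 2
python3 - <<'E'
from h import *
import cv2
X=np.load("X.npy")
def show(n,b,s):
    sub=b[146:152,316:336].astype(int) if s=="top" else b[164:182,378:386].astype(int)
    print(n,s);print((sub[...,0]-sub[...,2]) if 0 else sub.sum(2)//3); 
    if n=="0":print("sat");print(sub[...,0]-sub[...,2])
show("0",cv2.imread("pics/top0.png")[:,:,::-1],"top")
show("2",np.load("im2.npz")["b"],"top");show("1",np.load("im1.npz")["b"],"top")
for t in(.16,.18,.2,.22,.24):
    f=lambda n,r,x,d:(proj(n,W(X,(x,r*np.sin(t),60+r*np.cos(t))))+d).round(2)
    print(t,*[f("top",r,x,X[4:6]) for r,x in((130,124),(146,124),(146,130))],*[f("side",r,124,X[6:8]) for r in(130,146)])
E
```

```text
[0.63644062 0.04416533 0.07676376] [-1.93778651  2.62243293  9.36034661]
theta kin 0.19294925397696008
0.19294925397696008 [array([226., 196.]), array([567., 113.])]
0.21792775487111812 [array([223., 189.]), array([557., 113.])]
0 top
[[122 121 122 121 121 121 121 122 122 121 120 120 120 120 120 120 119 119
  119 118]
 [124 125 124 124 122 121 124 125 123 123 123 122 121 121 121 120 120 120
  119 119]
 [125 124 123 121 118 114 123 124 123 123 123 123 122 122 122 121 121 120
  121 121]
 [125 124 123 121 117 113 122 122 124 123 122 123 121 118 122 123 122 121
  122 122]
 [121 122 121 120 117 111 118 120 120 120 120 119 112 100 114 119 121 121
  121 121]
 [119 117 118 117 114 111 117 116 116 117 117 114 100  80 105 115 115 115
  116 117]]
sat
[[ 72  72  72  72  72  71  72  71  71  72  72  71  70  70  70  70  71  71
   70  71]
 [ 74  74  77  82  81  73  72  72  73  72  72  71  72  72  72  71  71  71
   71  70]
 [ 73  76  87 101  96  75  72  74  72  73  71  72  72  72  72  72  71  71
   70  70]
 [ 72  75  88 104  97  72  73  73  73  72  72  73  71  68  72  72  72  73
   72  72]
 [ 72  74 
[... 918 characters left out ...]
7 126 126
  126 125]
 [130 129 128 126 123 117 125 121 121 127 128 128 128 128 128 128 127 128
  128 128]
 [127 127 128 125 122 116 120 106  94 116 124 125 126 126 126 125 126 126
  126 127]
 [125 123 122 122 119 117 120 108  76  96 120 122 123 122 122 122 122 121
  122 123]]
0.16 [322.8  150.33] [322.16 149.1 ] [322.31 147.34] [380.89 173.83] [381.15 168.97]
0.18 [322.04 150.3 ] [321.29 149.07] [321.44 147.3 ] [380.68 173.23] [380.91 168.3 ]
0.2 [321.28 150.27] [320.42 149.04] [320.57 147.27] [380.47 172.65] [380.67 167.65]
0.22 [320.52 150.24] [319.56 149.01] [319.71 147.25] [380.26 172.09] [380.43 167.03]
0.24 [319.76 150.22] [318.7  148.99] [318.85 147.22] [380.05 171.54] [380.19 166.42]
```

View pics/l2.png

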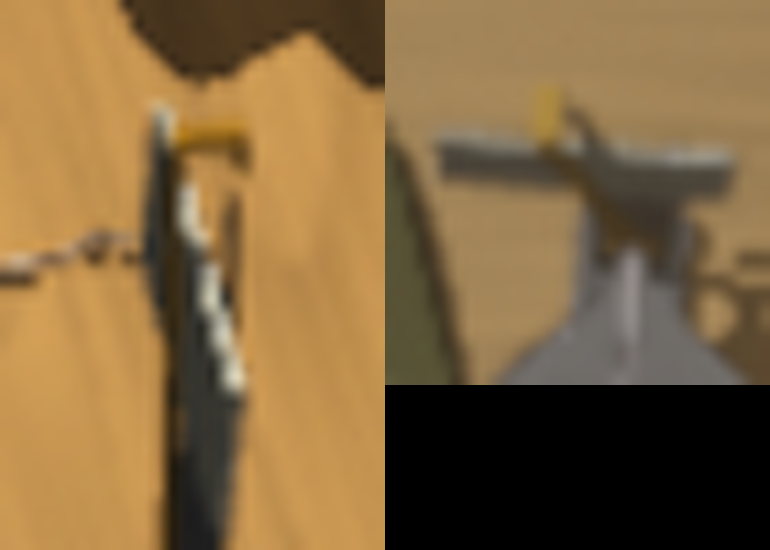

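Request:
{"op": "jog_arm", "data": {"motion": [{"x":0,"y":-0.1,"z":0.15,"ax":0,"ay":0,"az":0},{"x":0,"y":0,"z":0.15,"ax":0,"ay":0,"az":0},{"x":0,"y":0,"z":0,"ax":0,"ay":0,"az":0},{"x":0,"y":0,"z":0,"ax":0,"ay":0,"az":0},{"x":0,"y":0,"z":0,"ax":0,"ay":0,"az":0}]}}

```text
time_s: 6.9
tool_pos: [0.6365, 0.0446, 0.0739]
tool_rot: [180.0, -0.1, -3.0]
force: [-1.9, 0.6, 10.1]
grip_width: 0.0004
grasp_force: 4.9
```

```bash
python3 look.py 3
python3 - <<'E'
import numpy as np
b=np.load("im3.npz")["b"][146:153,316:328].astype(int); print(b.sum(2)//3);print(b[...,0]-b[...,2])
E
```

```text
[0.63647117 0.04463692 0.07392475] [-1.94186175  0.55620834 10.13731185]
theta kin 0.22444947821716663
0.22444947821716663 [array([222., 187.]), array([554., 113.])]
0.21792775487111812 [array([223., 189.]), array([557., 113.])]
[[127 128 127 127 127 126 127 127 127 126 126 126]
 [131 130 129 129 128 126 129 130 129 128 128 128]
 [131 130 129 126 124 119 129 129 130 129 128 128]
 [130 130 129 125 121 110 126 129 128 129 128 128]
 [128 128 127 125 115  91 113 124 126 126 125 126]
 [123 123 123 123 114  90  88 110 120 122 122 122]
 [125 121 118 111 105 109  95  90 111 118 126 123]]
[[ 74  73  74  74  75  73  74  74  74  74  73  74]
 [ 75  76  81  85  82  76  75  75  75  74  74  74]
 [ 75  79  89 105  98  78  75  76  75  74  74  74]
 [ 75  78  91 108  99  72  73  75  76  74  74  75]
 [ 74  78  92 108  99  60  67  72  73  73  74  73]
 [ 67  72  91 106  94  56  48  65  70  71  70  71]
 [ 45  50  71  92  78  50  26  42  60  58  55  59]]
```

View pics/l3.png

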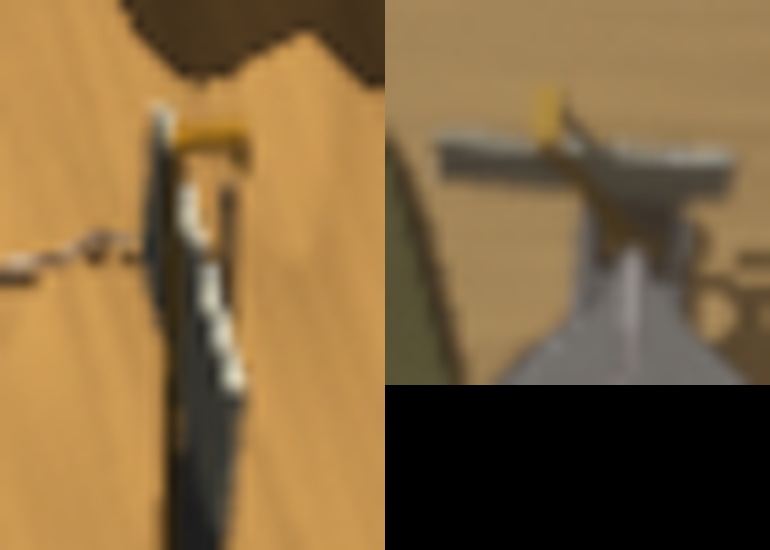

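Request:
{"op": "jog_arm", "data": {"motion": [{"x":0,"y":0,"z":0.15,"ax":0,"ay":0,"az":0},{"x":0,"y":0,"z":0,"ax":0,"ay":0,"az":0},{"x":0,"y":0,"z":0,"ax":0,"ay":0,"az":0},{"x":0,"y":0,"z":0,"ax":0,"ay":0,"az":0},{"x":0,"y":0,"z":0,"ax":0,"ay":0,"az":0}]}}

```text
time_s: 7.5
tool_pos: [0.6365, 0.0449, 0.0725]
tool_rot: [180.0, -0.2, -3.0]
force: [-2.1, 1.3, 10.3]
grip_width: 0.0009
grasp_force: 5.1
```

```bash
python3 look.py 4
python3 - <<'E'
import numpy as np
from h import *
X=np.load("X.npy")
for k in "1234":
    z=np.load(f"im{k}.npz");b=z["b"][148:153,316:328].astype(int);a=z["a"][166:182,377:385].astype(int); print(k);print(b.sum(2)//3)
    print((a[...,0]).T)
print([(t,(proj("side",W(X,(125,130*np.sin(t),60+130*np.cos(t))))+X[6:8]).round(2)) for t in(0,.13,.15,.17,.19,.21,.23)])
E
```

```text
[0.63648725 0.04485724 0.07251495] [-2.0922255   1.25201839 10.28310863]
theta kin 0.24009224104816662
0.24009224104816662 [array([221., 182.]), array([547., 112.])]
0.21792775487111812 [array([223., 189.]), array([557., 113.])]
1
[[131 130 128 127 124 120 128 129 128 129 128 128]
 [130 129 128 126 123 117 125 121 121 127 128 128]
 [127 127 128 125 122 116 120 106  94 116 124 125]
 [125 123 122 122 119 117 120 108  76  96 120 122]
 [124 121 118 110 107 120 124 105  76  93 125 123]]
[[181 154 120 173 169 179 200 204 208 192 155  92  59  57  54  54]
 [180 143 124 173 191 193 195 196 182 187 200 140  95 123 130 144]
 [183 143 122 165 183 187 189 192 193 195 197 169 159 190 201 208]
 [183 138 121 153 178 183 183 175 163 160 161 162 165 164 164 140]
 [184 129 103 104 153 184 190 171 114  75  88  94  96  88  87 109]
 [191 161 132 127 147 186 196 195 165 143 153 158 158 158 161 182]
 [203 201 199 197 196 195 196 197 195 192 189 186 184 183 184 185]
 [203 204 205 202 200 198 197 196 196 195 193 189 187 186 186 187]]
2
[[130 129 129 126 124 119 128 129 130 129 129 128]
 [130 130 128 125 121 1
[... 1837 characters left out ...]
]
 [180 144 124 174 192 194 196 198 182 188 202 141  96 122 131 145]
 [183 144 123 166 185 176 170 165 163 163 166 126 110 154 166 187]
 [184 139 122 153 180 146 105  82  73  74  90  99 101 102  94 101]
 [185 130 104 105 154 159 147 142 139 137 153 161 163 166 168 171]
 [193 160 133 128 149 187 198 195 191 188 185 183 184 186 189 192]
 [204 202 199 198 197 196 197 198 196 194 189 187 185 184 184 186]
 [204 205 205 203 201 199 198 197 196 196 194 190 187 186 187 187]]
[(0, array([382.93, 179.18])), (0.13, array([381.58, 174.72])), (0.15, array([381.37, 174.09])), (0.17, array([381.16, 173.49])), (0.19, array([380.95, 172.9 ])), (0.21, array([380.74, 172.33])), (0.23, array([380.53, 171.77]))]
```

View pics/l4.png

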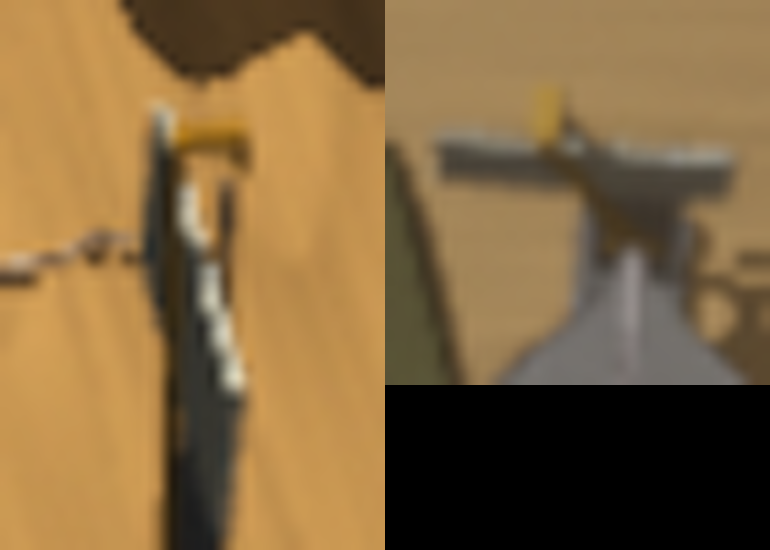

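Run:
```python
from h import *
X=np.load("X.npy")
def line(t,row,x=124):
    rs=np.linspace(60,140,400);q=np.array([proj("top",W(X,(x,r*np.sin(t),60+r*np.cos(t))))+X[4:6]-[0,.7] for r in rs])
    o=np.argsort(q[:,1]);return np.interp(row,q[o,1],q[o,0])
for t in(0,.13,.15,.17,.19,.21,.22,.23,.24,.25): print(t,[round(line(t,r),2) for r in(150,151,152)])
import cv2
print(cv2.imread("pics/top0.png")[149:154,324:334].astype(int).sum(2)//3)
print(np.load("im4.npz")["b"][149:154,316:330].astype(int).sum(2)//3)
```

```text
0 [np.float64(328.99), np.float64(328.81), np.float64(328.63)]
0.13 [np.float64(324.08), np.float64(324.48), np.float64(324.88)]
0.15 [np.float64(323.36), np.float64(323.84), np.float64(324.32)]
0.17 [np.float64(322.64), np.float64(323.21), np.float64(323.77)]
0.19 [np.float64(321.93), np.float64(322.58), np.float64(323.23)]
0.21 [np.float64(321.22), np.float64(321.96), np.float64(322.69)]
0.22 [np.float64(320.87), np.float64(321.65), np.float64(322.42)]
0.23 [np.float64(320.52), np.float64(321.34), np.float64(322.15)]
0.24 [np.float64(320.17), np.float64(321.03), np.float64(321.88)]
0.25 [np.float64(319.82), np.float64(320.72), np.float64(321.62)]
[[124 123 122 123 121 118 122 123 122 121]
 [120 120 120 119 112 100 114 119 121 121]
 [116 117 117 114 100  80 105 115 115 115]
 [107 112 121 112  92  81 107 113 112 116]
 [ 85  99 121 114 103  95 111 123 122 130]]
[[130 130 128 125 121 114 127 129 129 129 129 129 128 129]
 [127 127 127 125 116  98 115 124 125 126 124 125 126 126]
 [124 122 123 122 109  80  92 112 120 122 122 123 122 122]
 [124 120 118 109 100  93  96  95 111 118 127 124 122 121]
 [110 112 106  79  80 100 109  82  88 105 127 123 124 125]]
```

Request:
{"op": "jog_arm", "data": {"motion": [{"x":0,"y":0,"z":0,"ax":0,"ay":0,"az":0},{"x":0,"y":0,"z":0,"ax":0,"ay":0,"az":0},{"x":0,"y":0,"z":0,"ax":0,"ay":0,"az":0},{"x":0,"y":0,"z":0,"ax":0,"ay":0,"az":0},{"x":0,"y":0,"z":0,"ax":0,"ay":0,"az":0}]}}

```text
time_s: 8.1
tool_pos: [0.6366, 0.0448, 0.0726]
tool_rot: [180.0, -0.2, -3.0]
force: [-2.4, 0.7, 9.7]
grip_width: 0.0006
grasp_force: 5.1
```

Request:
{"op": "jog_arm", "data": {"motion": [{"x":0,"y":0,"z":0,"ax":0,"ay":0,"az":0},{"x":0,"y":0,"z":0,"ax":0,"ay":0,"az":0},{"x":0,"y":0,"z":0,"ax":0,"ay":0,"az":0},{"x":0,"y":0,"z":0,"ax":0,"ay":0,"az":0},{"x":0,"y":0,"z":0,"ax":0,"ay":0,"az":0}]}}

```text
time_s: 8.6
tool_pos: [0.6365, 0.0448, 0.0726]
tool_rot: [180.0, -0.2, -3.0]
force: [-2.1, -0.4, 10.6]
grip_width: 0.0006
grasp_force: 5.1
```

Request:
{"op": "jog_arm", "data": {"motion": [{"x":0,"y":0,"z":0,"ax":0,"ay":0,"az":0},{"x":0,"y":0,"z":0,"ax":0,"ay":0,"az":0},{"x":0,"y":0,"z":0,"ax":0,"ay":0,"az":0},{"x":0,"y":0,"z":0,"ax":0,"ay":0,"az":0},{"x":0,"y":0,"z":0,"ax":0,"ay":0,"az":0}]}}

```text
time_s: 9.1
tool_pos: [0.6365, 0.0448, 0.0726]
tool_rot: [180.0, -0.2, -3.0]
force: [-2.8, 0.1, 9.5]
grip_width: 0.0004
grasp_force: 5.1
```

Request:
{"op": "jog_arm", "data": {"motion": [{"x":0,"y":0,"z":0,"ax":0,"ay":0,"az":0},{"x":0,"y":0,"z":0,"ax":0,"ay":0,"az":0},{"x":0,"y":0,"z":0,"ax":0,"ay":0,"az":0},{"x":0,"y":0,"z":0,"ax":0,"ay":0,"az":0},{"x":0,"y":0,"z":0,"ax":0,"ay":0,"az":0}]}}

```text
time_s: 9.6
tool_pos: [0.6365, 0.0449, 0.0725]
tool_rot: [180.0, -0.2, -3.0]
force: [-2.7, 1.3, 10.1]
grip_width: 0.0004
grasp_force: 5.1
```

Request:
{"op": "jog_arm", "data": {"motion": [{"x":0,"y":0,"z":0,"ax":0,"ay":0,"az":0},{"x":0,"y":0,"z":0,"ax":0,"ay":0,"az":0},{"x":0,"y":0,"z":0,"ax":0,"ay":0,"az":0},{"x":0,"y":0,"z":0,"ax":0,"ay":0,"az":0},{"x":0,"y":0,"z":0,"ax":0,"ay":0,"az":0}]}}

```text
time_s: 10.1
tool_pos: [0.6365, 0.0448, 0.0726]
tool_rot: [180.0, -0.2, -3.0]
force: [-2.1, 0.7, 10.4]
grip_width: 0.0003
grasp_force: 5.1
```

Request:
{"op": "jog_arm", "data": {"motion": [{"x":0,"y":0,"z":-0.2,"ax":0,"ay":0,"az":0},{"x":0,"y":0.1,"z":-0.4,"ax":0,"ay":0,"az":0},{"x":0,"y":0.1,"z":-0.5,"ax":0,"ay":0,"az":0},{"x":0,"y":0.1,"z":-0.5,"ax":0,"ay":0,"az":0},{"x":0,"y":0.1,"z":-0.5,"ax":0,"ay":0,"az":0}]}}

```text
time_s: 10.6
tool_pos: [0.636, 0.0402, 0.0922]
tool_rot: [180.0, -0.1, -3.0]
force: [1.5, 0.2, 2.0]
grip_width: 0.0004
grasp_force: 0.9
```

Request:
{"op": "jog_arm", "data": {"motion": [{"x":0,"y":0,"z":-1,"ax":0,"ay":0,"az":0},{"x":0,"y":0,"z":-2,"ax":0,"ay":0,"az":0},{"x":0,"y":0,"z":-3,"ax":0,"ay":0,"az":0},{"x":0,"y":0,"z":-3,"ax":0,"ay":0,"az":0},{"x":0,"y":0,"z":-3,"ax":0,"ay":0,"az":0}]}}

```text
time_s: 11.1
tool_pos: [0.6345, 0.0402, 0.2122]
tool_rot: [180.0, 0.1, -3.0]
force: [0.2, -0.1, -0.7]
grip_width: 0.0002
grasp_force: 0.0
```

Request:
{"op": "jog_arm", "data": {"motion": [{"x":-1,"y":0,"z":-2,"ax":0,"ay":0,"az":0},{"x":-2,"y":0,"z":-1,"ax":0,"ay":0,"az":0},{"x":-2,"y":0,"z":0,"ax":0,"ay":0,"az":0},{"x":-1,"y":0,"z":0,"ax":0,"ay":0,"az":0},{"x":0,"y":0,"z":0,"ax":0,"ay":0,"az":0}]}}

```text
time_s: 11.6
tool_pos: [0.5742, 0.0436, 0.2414]
tool_rot: [179.9, 0.0, -3.0]
force: [-0.2, -0.2, -0.0]
grip_width: 0.0006
grasp_force: 0.0
```

Request:
{"op": "jog_arm", "data": {"motion": [{"x":0,"y":0,"z":0,"ax":0,"ay":0,"az":0},{"x":0,"y":0,"z":0,"ax":0,"ay":0,"az":0},{"x":0,"y":0,"z":0,"ax":0,"ay":0,"az":0},{"x":0,"y":0,"z":0,"ax":0,"ay":0,"az":0},{"x":0,"y":0,"z":0,"ax":0,"ay":0,"az":0}]}}

```text
time_s: 12.1
tool_pos: [0.5754, 0.0438, 0.2413]
tool_rot: [-180.0, 0.0, -3.0]
force: [-0.7, 0.3, 0.5]
grip_width: 0.0003
grasp_force: 0.0
```

Run:
```python
from cell import env
import cv2,numpy as np
o=env.get_obs();print(o["tool_pos"],o["force"],o["time_s"])
a=env.read_camera("side")[155:275,280:400,::-1]; b=env.read_camera("top")[140:240,275:395,::-1]
cv2.imwrite("pics/e.png",np.hstack([cv2.resize(a,(400,400),interpolation=2),cv2.resize(b,(400,333),interpolation=2)[:,:] if 0 else cv2.resize(b,(400,400),interpolation=2)]))
```

```text
[0.57543113 0.04375358 0.24128511] [-0.66427642  0.25456859  0.50904275] 12.1
```

View pics/e.png

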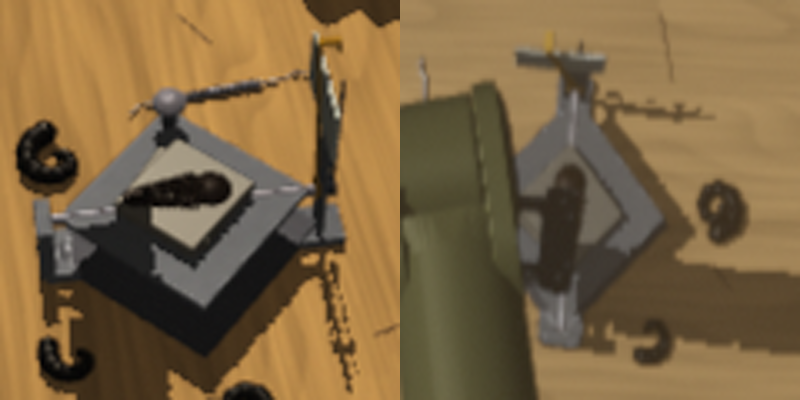

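The plate is level again: the pointer is upright in the side view (about 343,85) and the top view (about 583,45). The index tab has not moved and the hand is clear.

```bash
python3 -c "
from cell import env
print(env.sign_off())"
```

```text
the job is handed in; nothing more can be done
None
```

I pressed the pad until the pointer lined up with the index (both about 0.23 rad, matched to about 0.01 rad from the images), held it for about 2.5 s, let the plate spring back to level, moved the hand clear and handed the job in at about 12 s.

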